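Sort the bracelets onto their slanted stands

ROBOT

A 6-joint arm with a two-finger parallel gripper is mounted at the origin on the work surface; the furniture and walls round the work are solid. World frame = base frame: x ahead of the robot, y to its left, z up, the work surface at z = 0. Lengths are in m, angles in degrees, forces in N, time in s.
With the tool pointing down it reaches from about 0.375 to 0.9 m from the base axis. Payload 3.1 kg.
Tool frame: the origin (TCP) lies midway between the tips of the shut fingers; the grasp point (between the pads) lies 19 mm behind it; z points along the fingers, y is the line along which they close (so a half turn about z gives the same grasp; the last joint's range is limited). The gripper opens to 87 mm and grips with 3 to 60 N. Pads are 19 mm wide; open, the fingers measure 117 mm over their backs; the gripper's body (75 mm by 190 mm) begins 51 mm behind the grasp point.
Start: joints at [-80.128, 30.224, 82.088, -0, 67.689, -10.227], TCP at [0.215, -0.587, 0.223] pointing down, gripper open.
Joint ranges: [-176.69, 176.69], [-43.24, 126.21], [12.49, 139.97], [-82, 262], [0, 151.66], [-163.58, 163.58]. Speed limits (degrees/s): [159.86, 159.86, 180, 180, 180, 180].

INTERFACE

Orientations are given as a 3x3 rotation matrix whose columns are the frame's x, y, z axes.
In Python, from rig import bot gives the robot as it stands.
- The arm moves only by the tool pendant, called after "Call:" by a JSON object that holds its "op" and its "data", one argument or row to a line. Schema: {"type":"object","properties":{"increments":{"type":"object","properties":{"plan":{"type":"array","items":{"type":"array","items":{"type":"number"},"minItems":7,"maxItems":7},"minItems":1,"maxItems":20}},"additionalProperties":false,"required":["plan"]},"only":{"type":"string"},"quiet":{"type":"boolean"},"lines":{"type":"string"}},"required":["increments"],"additionalProperties":false}. increments is an object whose key "plan" holds a list of rows, 1 to 20 of them, each of 7 numbers: dx, dy, dz in units of 100 mm, then a rotation vector rx, ry, rz in units of 4 degrees, then the opening from 0.0 (shut) to 1.0 (fully open); each row is the pose to reach, as a shift and turn from the pose commanded when the call began, along the tool's axes at that moment; what a row does not reach only later rows make up. A row lasts 1/10 s, in which the tool goes at most 0.05 m and 8.59 degrees, less where a joint would pass 70% of its speed; a pose out of reach is approached as far as the arm can. The fingers move at their own pace and stop on an object; the grip force is fixed at half the most. Time passes only in rows, so rows that do not move let the fingers close. The tool returns the time, the measured TCP pose, the force, the opening and the grip force at its end. only (a regular expression) keeps the lines of the reply that match it, lines (a string "A,B") keeps lines A to B, and quiet returns only ok. Input that does not fit is refused with a message, and nothing moves.
- bot.read_state(): the state, without advancing time (a new reading comes with each control period).
- bot.capture(name): name is "scene" or "top" or "wrist"; returns a dict with "color" (420x560x3 uint8, red, green, blue), "K" (3x3 intrinsics, pixels), "D" ([k1, k2, p1, p2, k3] as OpenCV has them; the pictures are not rectified), "view" (4x4, takes a point from world to camera coordinates); the wrist camera has in their place "mount" (4x4, takes a point from camera to tool coordinates, whose origin is the TCP and whose axes are the flange's). Camera axes: x right, y up, looking along -z (the intrinsics and any distortion apply to the point x, -y, -z); pixel columns grow to the right and rows downward; lengths in m; the calibration is good to about 2 mm. A picture is of the moment at which its call begins: read the wrist's pose just before it. There is no depth.
- bot.hand_in(): hands the job in; it is judged then, once.
The state is a dict: "time_s": time; "joint_positions": joint angles; "qvel": joint speeds; "tau": joint torques, N m; "position": TCP position; "tcp_rot": TCP orientation; "force": force on the tool from outside, world axes, zero at the start; "moment": the same for the moment, N m; "opening": opening from 0.0 (shut) to 1.0 (fully open); "grasp_force": force on a finger pad.
Only numpy, scipy, OpenCV 4.12 (cv2) and the standard library are available. Lean on these libraries where they do the work, as an engineer would, in place of code of your own. Each camera call takes 0.05 s, during which the arm holds its last target. There are 200 camera calls.

TASK

The red-and-turquoise bracelet hangs on the wrong stand: first take it off the white stand's slanted peg and hang it on the empty peg of the red stand, then pick up the black-and-white bracelet that lies between the carved figures and hang it on the white stand. Slide each one fully down its peg until it rests flat against the collar, and let go. Leave the brown bracelet on its brown stand and do not disturb or knock over the other goods.

Things in the scene. Friction and masses are not known exactly. Their poses are not given: they have to be found in the camera images.
- bracelet_red: Stiff bracelet of wooden beads, red and turquoise beads; starts hung on the white stand's peg, against the collar: a ring 67 mm across outside with an open hole 42 mm across, 12 mm thick along its hole's axis (body z). Origin: centre of its underside
- bracelet_red_center (a point): Centre of the red-and-turquoise bracelet's ring and hole, 6 mm above its body origin
- bracelet_white: Stiff bracelet of wooden beads, black and white beads; starts lying flat on the table, a carved figure standing on either side of it: a ring 67 mm across outside with an open hole 42 mm across, 11 mm thick along its hole's axis (body z). Origin: centre of its underside
- bracelet_white_center (a point): Centre of the black-and-white bracelet's ring and hole, 5.6 mm above its body origin
- bracelet_brown: Stiff bracelet of wooden beads, brown beads with a few white; hangs on the brown stand from the start and stays there: a ring 67 mm across outside with an open hole 42 mm across, 11.6 mm thick along its hole's axis (body z). Origin: centre of its underside
- bracelet_brown_center (a point): Centre of the brown bracelet's ring and hole, 5.8 mm above its body origin
- stand_red: Fixed single-arm bracelet stand with a red round foot (86 mm across, 12 mm high) and a dark bent stem; origin: centre of the foot's underside, z up, front = -x. Its red collar sits 130 mm above the table, straight above the origin; see its peg
- peg_red: The red stand's peg. Origin: centre of the collar's upper face; z: the peg's axis from collar to tip, 40 degrees from vertical, leaning to the stand's front (-x); y level. Peg: light wood, 18 mm thick, rounded tip at z = 50 mm. Collar: 54 mm across, 6 mm thick, square to the peg; behind it a 12 mm stem runs along -z for 35 mm, then straight down to the foot
- stand_white: Fixed single-arm bracelet stand with a white round foot (86 mm across, 12 mm high) and a dark bent stem; origin: centre of the foot's underside, z up, front = -x. Its white collar sits 150 mm above the table, straight above the origin; see its peg
- peg_white: The white stand's peg. Origin: centre of the collar's upper face; z: the peg's axis from collar to tip, 40 degrees from vertical, leaning to the stand's front (-x); y level. Peg: light wood, 18 mm thick, rounded tip at z = 50 mm. Collar: 54 mm across, 6 mm thick, square to the peg; behind it a 12 mm stem runs along -z for 35 mm, then straight down to the foot
- stand_brown: Fixed single-arm bracelet stand with a dark brown round foot (86 mm across, 12 mm high) and a dark bent stem; origin: centre of the foot's underside, z up, front = -x. Its dark brown collar sits 170 mm above the table, straight above the origin; see its peg
- peg_brown: The dark brown stand's peg. Origin: centre of the collar's upper face; z: the peg's axis from collar to tip, 40 degrees from vertical, leaning to the stand's front (-x); y level. Peg: light wood, 18 mm thick, rounded tip at z = 50 mm. Collar: 54 mm across, 6 mm thick, square to the peg; behind it a 12 mm stem runs along -z for 35 mm, then straight down to the foot
- figure_left: Black carved figure group, 45x65x123 mm, beside the black-and-white bracelet. Bystander standing on the table; origin: centre of its underside
- figure_right: Black carved figure group, 45x65x130 mm, on the other side of the black-and-white bracelet. Bystander standing on the table; origin: centre of its underside
- bird: Carved wooden bird on a pedestal, 72x142x174 mm (fixed). Bystander standing on the table; origin: centre of its underside
- parasol: Green miniature parasol, 43x43x84 mm. Bystander standing on the table; origin: centre of its underside
- giraffe: Yellow spotted giraffe, 28x107x191 mm (fixed). Bystander standing on the table; origin: centre of its underside
- stool: Miniature stool with wooden seat, 52x52x40 mm. Bystander standing on the table; origin: centre of its underside

How it is judged:
By the outcome, as a careful person would: the job done as asked, in the order asked, and still so for the second after the job is handed in, with the robot touching nothing.
It also fails if it takes over 64 s, if anything falls off the work surface, if the arm or the gripper's body presses on something with over 40 N, if the wrist force passes 120 N, or if a joint passes its speed limit or range.

## Working session

There is one attempt and no reset: what is moved stays moved. The work goes in short steps, Python scripts to look and compute and a tool call to move; the robot and the scene stay as the last step left them, time stands still between calls to the robot, and variables do not carry over. Pictures are saved under pics/ and viewed, at most 10 in all, crops included, and the job is handed in when it is done.

```bash
ls; mkdir -p pics
```

Run:
```python
from rig import bot
import cv2,pickle,numpy as np
s=bot.read_state();print(s['position'],s['tcp_rot'],s['time_s'])
for n in ("scene","top"):
    c=bot.capture(n);pickle.dump(c,open(f'pics/{n}0.pkl','wb'))
    cv2.imwrite(f'pics/{n}0.png',c['color'][:,:,::-1]);print(n,c['K'],c['D'],np.round(c['view'],3))
```

```text
pics
rig.py
[ 0.21467849 -0.58620432  0.22157239] [[ 9.39108467e-01  3.43620654e-01 -3.64219384e-04]
 [ 3.43620641e-01 -9.39106213e-01  2.09208746e-03]
 [ 3.76843776e-04 -2.08985035e-03 -9.99997745e-01]] 0.0
scene [[436.86703682   0.         280.3332356 ]
 [  0.         436.86703682 213.71863106]
 [  0.           0.           1.        ]] [-0.12902656  0.          0.          0.          0.        ] [[-0.61  -0.792  0.002  0.374]
 [ 0.58  -0.445  0.682 -0.388]
 [-0.54   0.417  0.731 -0.974]
 [ 0.     0.     0.     1.   ]]
top [[514.33054337   0.         276.89393182]
 [  0.         514.33054337 213.13402121]
 [  0.           0.           1.        ]] [-0.14312113  0.          0.          0.          0.        ] [[ 0.024 -1.     0.009  0.026]
 [ 0.999  0.025  0.045 -0.548]
 [-0.045  0.008  0.999 -1.564]
 [ 0.     0.     0.     1.   ]]
```

View pics/scene0.png

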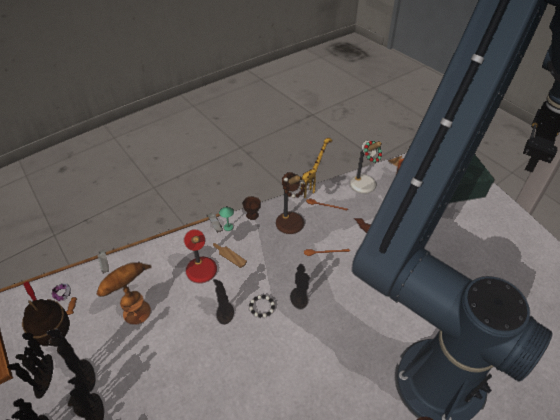

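View pics/top0.png

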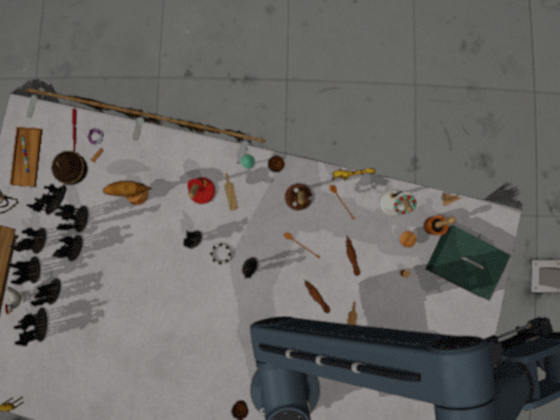

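Scene view: white stand with red bracelet at about (365,165), brown at (290,205), red at (200,255), white bracelet at (262,305) between figures (224,300) and (300,285). Top view: white stand (395,202), brown (298,196), red (201,190), bracelet (221,253). Next, zoomed crops.

Run:
```python
import pickle,cv2,numpy as np
S=pickle.load(open('pics/scene0.pkl','rb'))['color'][:,:,::-1];T=pickle.load(open('pics/top0.pkl','rb'))['color'][:,:,::-1]
def z(I,x,y,w=66,h=75):return cv2.resize(I[y:y+h,x:x+w],None,fx=4,fy=4,interpolation=cv2.INTER_CUBIC)
a=np.hstack([z(S,337,130),z(S,262,165),z(S,170,215)])
b=np.hstack([z(T,370,165),z(T,265,160),z(T,168,155)])
cv2.imwrite('pics/z1.png',np.vstack([a,b]))
```

```text
(no output)
```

View pics/z1.png

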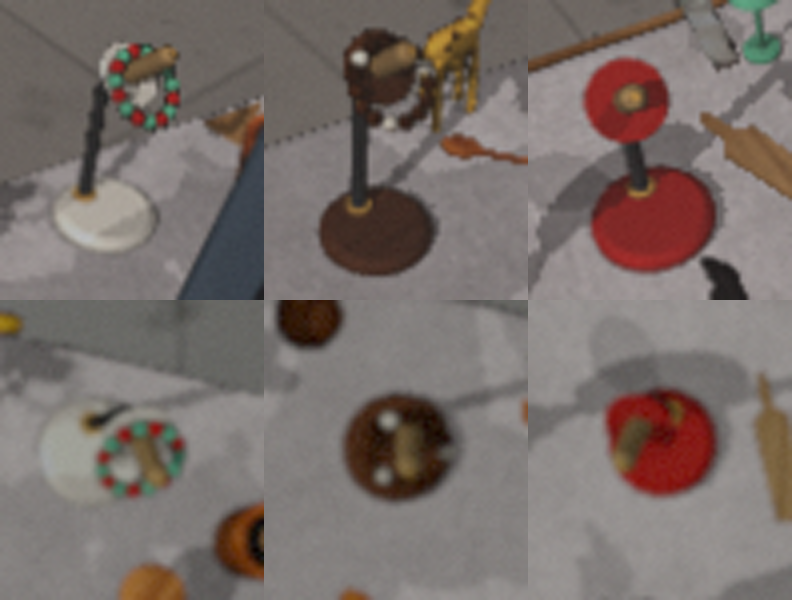

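The crops show the pegs: white tip in scene at (380.7,143) and top at (410,210.5); red tip at (195.5,239.2) and (191.5,196.2). White foot is at (363,184)/(392.5,203), red foot at (201,269)/(201.5,190.7). Each peg leans toward the robot.

Create h.py:
```python
import numpy as np,cv2,pickle
from rig import bot
from scipy.spatial.transform import Rotation as Ro
FL=np.diag([1.,-1,-1])
def cam(n,save=None):
    s=bot.read_state();c=bot.capture(n)
    if n=='wrist':
        T=np.eye(4);T[:3,:3]=s['tcp_rot'];T[:3,3]=s['position']
        c['view']=np.linalg.inv(T@c['mount'])
    if save:
        pickle.dump(c,open(f'pics/{save}.pkl','wb'));cv2.imwrite(f'pics/{save}.png',c['color'][:,:,::-1])
    return c
def load(n):return pickle.load(open(f'pics/{n}.pkl','rb'))
def ray(c,p):
    u=cv2.undistortPoints(np.array([[p]],float),c['K'],np.array(c['D'],float))[0,0]
    M=np.linalg.inv(c['view']);d=M[:3,:3]@(FL@[u[0],u[1],1]);return M[:3,3],d/np.linalg.norm(d)
def plane(c,p,z):
    o,d=ray(c,p);return o+d*(z-o[2])/d[2]
def tri(*cp):
    A=np.zeros((3,3));b=np.zeros(3)
    L=[ray(c,p) for c,p in cp]
    for o,d in L:
        P=np.eye(3)-np.outer(d,d);A+=P;b+=P@o
    x=np.linalg.solve(A,b);return x,[1e3*np.linalg.norm(np.cross(x-o,d)) for o,d in L]
def proj(c,X):
    V=c['view'];R=FL@V[:3,:3];t=FL@V[:3,3]
    return cv2.projectPoints(np.atleast_2d(X).astype(float),cv2.Rodrigues(R)[0],t,c['K'],np.array(c['D'],float))[0][:,0]
def goto(P,R):
    "shift and rotvec in the present tool axes (commanded ~ measured)"
    s=bot.read_state();Rt=s['tcp_rot']
    print('d',np.round(Rt.T@(np.array(P)-s['position']),4),'rot',np.round(Ro.from_matrix(Rt.T@R).as_rotvec(degrees=True),2),'t',round(s['time_s'],2))
```

Run:
```python
from h import *
np.set_printoptions(precision=4,suppress=True)
S,T=load('scene0'),load('top0')
for n,a,b in [('wtip',(380.7,143),(410,210.5)),('rtip',(195.5,239.2),(191.5,196.2)),('wfoot',(363.2,183.7),(392.5,203.2)),('rfoot',(201.2,269.2),(201.5,190.7)),('wbr',(262.5,305.5),(221,253))]:
    print(n,*tri((S,a),(T,b)))
for n,p,z in [('wf',(392.5,203.2),.012),('rf',(201.5,190.7),.012),('figL',(191,240),.02),('figR',(249,268),.02),('wb',(221,253.5),.006),('gir',(352,173),.1),('stump',(276,163),.03)]: print(n,plane(T,p,z))
w=bot.capture('wrist');print(w['mount'],w['K'],w['D'])
```

```text
wtip [ 0.5551 -0.3263  0.1892] [np.float64(0.5552063093725462), np.float64(0.5552063093725718)]
rtip [0.5826 0.2802 0.166 ] [np.float64(2.1483152444289777), np.float64(2.148315244428954)]
wfoot [ 0.5869 -0.3203  0.0051] [np.float64(0.743604979747709), np.float64(0.7436049797475346)]
rfoot [0.6114 0.2739 0.0056] [np.float64(0.45493837496975004), np.float64(0.4549383749696154)]
wbr [0.4202 0.2074 0.0024] [np.float64(0.6829071375047391), np.float64(0.6829071375048262)]
wf [ 0.5869 -0.3182  0.012 ]
rf [0.6106 0.2726 0.012 ]
figL [0.4584 0.299  0.02  ]
figR [0.3779 0.1197 0.02  ]
wb [0.4193 0.2075 0.006 ]
gir [ 0.6659 -0.1766  0.1   ]
stump [0.6992 0.0456 0.03  ]
[[ 0.0005  0.958   0.2867  0.0783]
 [ 1.     -0.0004 -0.0004  0.    ]
 [-0.0003  0.2867 -0.958  -0.1623]
 [ 0.      0.      0.      1.    ]] [[291.1659   0.     281.3682]
 [  0.     291.1659 213.9951]
 [  0.       0.       1.    ]] [-0.0392  0.      0.      0.      0.    ]
```

Add to h.py:
```python
def pegR(az):
    "az: azimuth (deg) the peg leans to"
    a=np.radians(az);f=np.array([np.cos(a),np.sin(a),0]);s,c=np.sin(np.radians(40)),np.cos(np.radians(40))
    z=s*f+[0,0,c];x=-c*f+[0,0,s];y=np.cross(z,x);return np.column_stack([x,y,z])
def toolR(az):
    P=pegR(az);return np.column_stack([P[:,0],-P[:,1],-P[:,2]])
```

Run:
```python
from h import *
O=np.array([.587,-.319,.15]);P=pegR(192.5);print(P)
goto(O+P[:,2]*.13,toolR(192.5))
```

```text
[[ 7.47886131e-01 -2.16439614e-01 -6.27550977e-01]
 [ 1.65802364e-01  9.76296007e-01 -1.39124702e-01]
 [ 6.42787610e-01  1.38777878e-17  7.66044443e-01]]
d [ 0.3587 -0.1343 -0.0275] rot [-2.74 39.93  7.25] t 0.15
```

The rows are not in the units I measure in: shifts go in units of 100 mm and turns go in units of 4 degrees. I convert before sending: -0.08 m is -0.8, -0.05 m is -0.5, 5 degrees is 1.25.

Call:
{"op": "pendant", "data": {
  "increments": {"plan": [[0.2, -0.1, -0.4, 0, 0, 0, 1], [0.5, -0.2, -0.8, 0, 1.25, 0.25, 1], [0.9, -0.4, -1, 0, 2.5, 0.5, 1], [1.3, -0.5, -1, -0.25, 3.75, 0.75, 1], [1.7, -0.65, -1, -0.25, 5, 1, 1], [2.1, -0.8, -0.9, -0.5, 6.25, 1.25, 1], [2.5, -0.95, -0.8, -0.5, 7.5, 1.5, 1], [2.9, -1.1, -0.6, -0.5, 8.75, 1.75, 1], [3.3, -1.25, -0.5, -0.675, 9.5, 1.8, 1], [3.55, -1.3, -0.3, -0.675, 9.975, 1.8, 1], [3.587, -1.343, -0.275, -0.685, 9.9825, 1.8125, 1], [3.587, -1.343, -0.275, -0.685, 9.9825, 1.8125, 1], [3.587, -1.343, -0.275, -0.685, 9.9825, 1.8125, 1]]}
}}

```text
time_s: 1.45
position: [0.5055, -0.3388, 0.2509]
tcp_rot: [[0.747, 0.216, 0.628], [0.168, -0.976, 0.136], [0.643, 0.004, -0.766]]
force: [-0.1, -0.6, 0.1]
opening: 1.004
grasp_force: 0.0
```

Run:
```python
from h import *
cam('wrist','w1')
```

```text
(no output)
```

View pics/w1.png

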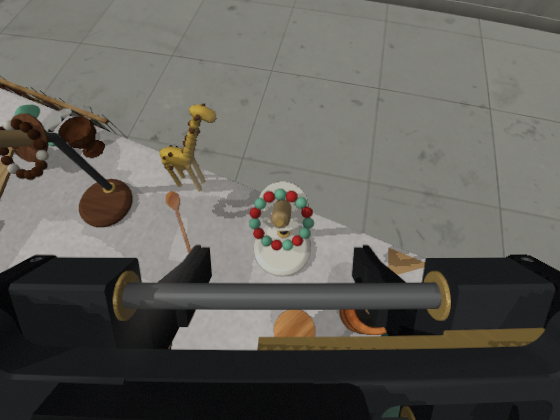

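Wrist view: red bracelet ring centred near (281,221), with the peg tip inside at about (280,210), midway between the fingers (200/365). Measuring both views.

Add to h.py:
```python
def ringmask(c,box):
    x0,y0,x1,y1=box;h=cv2.cvtColor(c['color'],cv2.COLOR_RGB2HSV)
    H,Sa,V=[h[...,i].astype(int) for i in range(3)]
    m=((Sa>95)&(V>50)&((H<6)|(H>172)|((H>65)&(H<100))))
    k=np.zeros_like(m);k[y0:y1,x0:x1]=1;return (m&k).astype(np.uint8)
def ell(m):
    p=np.argwhere(m)[:,::-1].astype(np.int32);return cv2.fitEllipse(cv2.convexHull(p).astype(np.float32))
```

Run:
```python
from h import *
np.set_printoptions(precision=4,suppress=True)
W,S,T=load('w1'),load('scene0'),load('top0')
O=np.array([.587,-.319,.15]);P=pegR(192.5)
rc=O+P@[-.012,0,.006]
for n,c,b in [('w',W,(240,175,325,260)),('s',S,(355,132,388,168)),('t',T,(385,185,425,218))]:
    e=ell(ringmask(c,b));print(n,e);globals()['e'+n]=e[0]
    print(' pred ring',proj(c,rc),'tip',proj(c,O+P[:,2]*.05),'collar',proj(c,O))
print(tri((W,ew),(S,es),(T,et)),rc)
print(tri((S,es),(T,et)),rc)
cv2.imwrite('pics/w1z.png',cv2.resize(W['color'][165:285,220:345,::-1],None,fx=5,fy=5,interpolation=cv2.INTER_CUBIC))
```

```text
w ((280.733154296875, 219.272705078125), (60.63850402832031, 64.0601577758789), 100.83214569091797)
 pred ring [[279.2371 218.6933]] tip [[279.0514 220.8027]] collar [[279.2662 206.0039]]
s ((372.3346862792969, 151.08738708496094), (15.766581535339355, 21.812868118286133), 155.6995849609375)
 pred ring [[372.6386 151.5072]] tip [[380.2738 143.1841]] collar [[369.1215 148.9313]]
t ((404.6333312988281, 204.03396606445312), (16.443824768066406, 21.781660079956055), 57.577030181884766)
 pred ring [[404.7314 204.6239]] tip [[409.9507 210.4881]] collar [[404.0852 200.0404]]
(array([ 0.5756, -0.3226,  0.146 ]), [np.float64(1.4197644040478092), np.float64(1.0292303062208001), np.float64(0.9299781549822499)]) [ 0.5743 -0.3218  0.1469]
(array([ 0.5757, -0.3215,  0.1478]), [np.float64(0.23538603887395898), np.float64(0.23538603887410334)]) [ 0.5743 -0.3218  0.1469]
```

View pics/w1z.png

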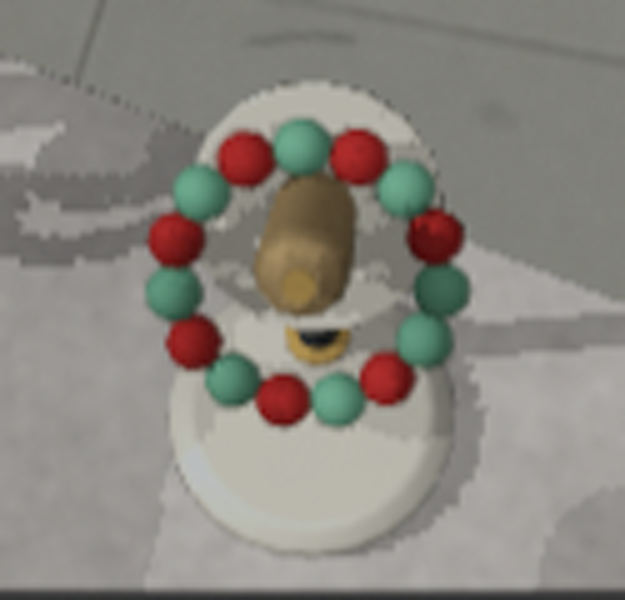

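Zoom: ring centred, collar centre column ≈283.2, foot ≈282.4, tip (279.4,222.6), so the lean azimuth is about 6° less than I assumed.

Run:
```python
from h import *
from scipy.optimize import least_squares
np.set_printoptions(precision=4,suppress=True)
W,S,T=load('w1'),load('scene0'),load('top0')
ob=[('ring',[(W,(280.7,219.3),2),(S,(372.3,151.1),1),(T,(404.6,204.0),1)]),('tip',[(W,(279.4,222.6),2),(S,(380.7,143.),1),(T,(410,210.5),1)]),('col',[(W,(283.2,206),0)])]
def f(q,full=False):
    O=q[:3];P=pegR(q[3]);pt=dict(ring=O+P@[-.012,0,.006],tip=O+P[:,2]*.049,col=O)
    return np.concatenate([(proj(c,pt[n])[0]-p)*(1 if full else w) for n,L in ob for c,p,w in L])
r=least_squares(f,[.587,-.322,.15,188],x_scale=[.01,.01,.01,5]);print(r.x,f(r.x,True).reshape(-1,2))
q=r.x;P=pegR(q[3]);R=toolR(q[3]);rc=q[:3]+P@[-.012,0,.006];print('ringcentre',rc)
goto(rc+P[:,2]*.06,R);goto(rc-P[:,2]*.012,R)
```

```text
[  0.5864  -0.3213   0.1491 189.2533] [[-0.0967  0.6457]
 [ 0.8336  0.5498]
 [ 0.6065  0.9083]
 [ 0.0788 -0.7134]
 [-0.3421  0.617 ]
 [-0.0494  0.1244]
 [-1.8713  1.2824]]
ringcentre [ 0.5735 -0.3234  0.146 ]
d [-0.014  -0.0032  0.0655] rot [-1.85 -0.02  2.61] t 1.5
d [-0.0141 -0.0008  0.1375] rot [-1.85 -0.02  2.61] t 1.5
```

In the tool's units: 0.1375 m is 1.375, 0.125 m is 1.25, 3 degrees is 0.75.

Call:
{"op": "pendant", "data": {
  "increments": {"plan": [[-0.05, -0.03, 0.3, -0.375, 0, 0.625, 1], [-0.14, -0.03, 0.65, -0.5, 0, 0.75, 1], [-0.14, -0.02, 1, -0.5, 0, 0.75, 1], [-0.14, -0.01, 1.25, -0.5, 0, 0.75, 1], [-0.14, -0.01, 1.375, -0.5, 0, 0.75, 1], [-0.14, -0.01, 1.375, -0.5, 0, 0.75, 1], [-0.14, -0.01, 1.375, -0.5, 0, 0.75, 1], [-0.14, -0.01, 1.375, -0.5, 0, 0.75, 0.7], [-0.14, -0.01, 1.375, -0.5, 0, 0.75, 0.7], [-0.14, -0.01, 1.375, -0.5, 0, 0.75, 0.7], [-0.14, -0.01, 1.375, -0.5, 0, 0.75, 0.7]]}
}}

```text
time_s: 2.6
position: [0.581, -0.3206, 0.1363]
tcp_rot: [[0.757, 0.154, 0.635], [0.116, -0.988, 0.102], [0.643, -0.004, -0.766]]
force: [-1.3, -0.9, 4.0]
opening: 0.742
grasp_force: 17.6
```

Run:
```python
from h import *
c=cam('wrist','w2')
```

```text
(no output)
```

View pics/w2.png

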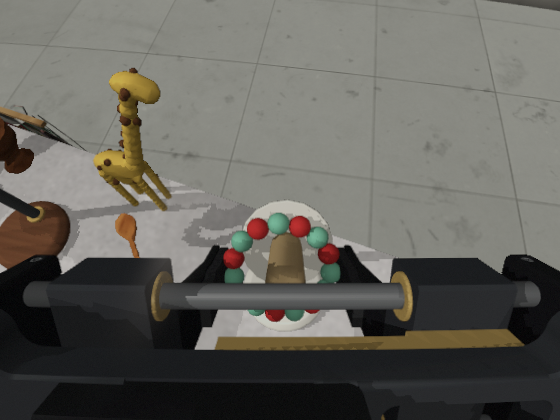

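Bracelet is gripped at its sides by both fingers. Firming up, then pulling straight off the peg.

In the tool's units: -0.15 m is -1.5, -0.12 m is -1.2.

Call:
{"op": "pendant", "data": {
  "increments": {"plan": [[0, 0, 0, 0, 0, 0, 0.5], [0, 0, 0, 0, 0, 0, 0.5], [0.05, 0, 0, 0, 0, 0, 0.5], [0.06, 0, -0.15, 0, 0, 0, 0.5], [0.06, 0, -0.35, 0, 0, 0, 0.5], [0.06, 0, -0.6, 0, 0, 0, 0.5], [0.06, 0, -0.9, 0, 0, 0, 0.5], [0.06, 0, -1.2, 0, 0, 0, 0.5], [0.06, 0, -1.5, 0, 0, 0, 0.5], [0.06, 0, -1.5, 0, 0, 0, 0.5], [0.06, 0, -1.5, 0, 0, 0, 0.5]]}
}}

```text
time_s: 3.75
position: [0.4903, -0.3348, 0.2549]
tcp_rot: [[0.757, 0.155, 0.635], [0.116, -0.988, 0.103], [0.643, -0.005, -0.766]]
force: [0.5, 0.1, -0.5]
opening: 0.741
grasp_force: 30.0
```

Run:
```python
from h import *
np.set_printoptions(precision=4,suppress=True)
c=cam('wrist','w3')
e=ell(ringmask(c,(180,150,380,345)));print(e)
s=bot.read_state();print(np.linalg.norm(0))
W=load('w2');print(ell(ringmask(W,(180,150,380,345))))
```

```text
((281.5558166503906, 266.81561279296875), (108.0185546875, 117.84052276611328), 93.69287872314453)
0.0
((281.4756164550781, 266.9892272949219), (108.45233154296875, 117.8071517944336), 92.52157592773438)
```

View pics/w3.png

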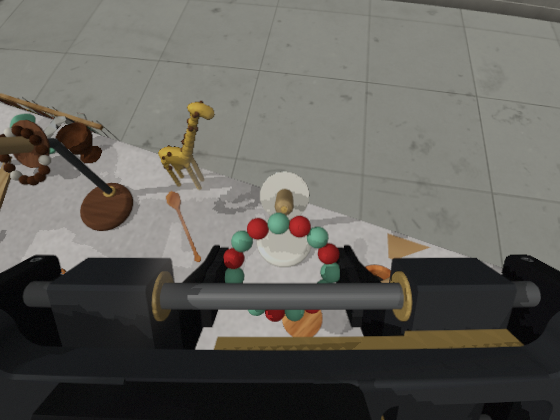

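Bracelet is held, peg clear. Compute transfer to a standoff before the red peg.

Run:
```python
from h import *
np.set_printoptions(precision=4,suppress=True)
W=load('w3')
M=W['mount'];u=cv2.undistortPoints(np.array([[(281.5,266.9)]]),W['K'],W['D'])[0,0]
d=M[:3,:3]@(FL@[u[0],u[1],1]);o=M[:3,3];print('ring in tool',o+d*(-.012-o[2])/d[2])
s=bot.read_state();R0=s['tcp_rot'];az=168
O=np.array([.611,.2735,.13]);P=pegR(az)
goto([.43,-.02,.33],R0)
Rm=toolR(178);goto([.43,-.02,.33],Rm)
goto([.45,.2,.30],toolR(az))
goto(O+P[:,2]*.12,toolR(az))
```

```text
ring in tool [ 0.0019  0.0002 -0.012 ]
d [ 0.0391 -0.3203 -0.0637] rot [0. 0. 0.] t 3.8
d [ 0.0391 -0.3203 -0.0637] rot [-7.3   0.06  8.16] t 3.8
d [ 0.0604 -0.5343 -0.005 ] rot [-13.72   0.09  15.82] t 3.8
d [ 0.0853 -0.609   0.1184] rot [-13.72   0.09  15.82] t 3.8
```

In the tool's units: -0.3 m is -3, -0.609 m is -6.09, -13 degrees is -3.25.

Call:
{"op": "pendant", "data": {
  "increments": {"plan": [[0.05, -0.3, -0.3, -0.125, 0, 0.125, 0.5], [0.1, -0.7, -0.5, -0.375, 0, 0.375, 0.5], [0.2, -1.2, -0.6, -0.625, 0, 0.75, 0.5], [0.25, -1.65, -0.64, -1, 0, 1.125, 0.5], [0.3, -2.1, -0.64, -1.25, 0, 1.375, 0.5], [0.35, -2.55, -0.64, -1.5, 0, 1.75, 0.5], [0.39, -3, -0.64, -1.75, 0, 2, 0.5], [0.43, -3.45, -0.62, -2, 0, 2.375, 0.5], [0.47, -3.9, -0.6, -2.375, 0, 2.75, 0.5], [0.5, -4.35, -0.5, -2.75, 0, 3.125, 0.5], [0.54, -4.8, -0.3, -3, 0, 3.5, 0.5], [0.6, -5.2, 0, -3.25, 0, 3.75, 0.5], [0.68, -5.6, 0.3, -3.425, 0.025, 3.95, 0.5], [0.77, -5.9, 0.6, -3.425, 0.025, 3.95, 0.5], [0.84, -6.06, 0.85, -3.425, 0.025, 3.95, 0.5], [0.85, -6.09, 0.9, -3.425, 0.025, 3.95, 0.5], [0.85, -6.09, 0.9, -3.425, 0.025, 3.95, 0.5], [0.85, -6.09, 0.9, -3.425, 0.025, 3.95, 0.5]]}
}}

```text
time_s: 5.6
position: [0.4675, 0.1582, 0.2775]
tcp_rot: [[0.757, -0.202, 0.622], [-0.152, -0.979, -0.134], [0.636, 0.007, -0.772]]
force: [-0.5, -2.5, -0.5]
opening: 0.74
grasp_force: 29.7
```

Run:
```python
from h import *
c=cam('wrist','w4');s=load('scene0')
cam('scene','s4');cam('top','t4')
```

```text
(no output)
```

View pics/w4.png

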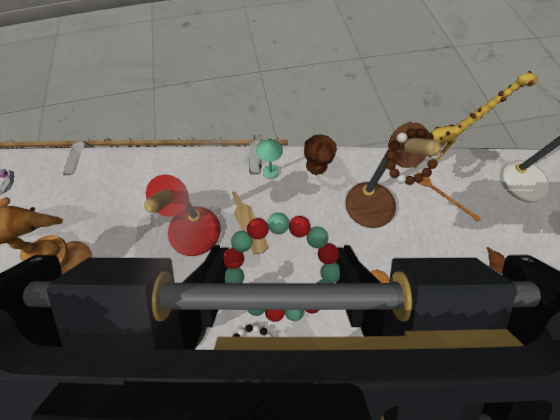

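Arm lagged the rows; it's at y=0.158, short of the standoff. The red peg tip shows at about (155,204), collar at (167,195). Continue to the standoff.

Run:
```python
from h import *
O=np.array([.611,.2735,.13]);P=pegR(168);goto(O+P[:,2]*.15,toolR(168))
```

```text
d [-0.0049 -0.139   0.0379] rot [-0.26  0.54  0.43] t 5.75
```

Call:
{"op": "pendant", "data": {
  "increments": {"plan": [[-0.01, -0.35, 0.1, 0, 0.125, 0.1, 0.5], [-0.02, -0.7, 0.2, 0, 0.125, 0.1, 0.5], [-0.04, -1.05, 0.3, 0, 0.125, 0.1, 0.5], [-0.05, -1.39, 0.38, 0, 0.125, 0.1, 0.5], [-0.05, -1.39, 0.38, 0, 0.125, 0.1, 0.5], [-0.05, -1.39, 0.38, 0, 0.125, 0.1, 0.5]]}
}}

```text
time_s: 6.35
position: [0.5295, 0.2821, 0.2675]
tcp_rot: [[0.78, -0.192, 0.596], [-0.153, -0.981, -0.116], [0.607, -0.001, -0.794]]
force: [-0.4, -1.0, 0.0]
opening: 0.744
grasp_force: 30.0
```

Run:
```python
from h import *
c=cam('wrist','w5')
a=cv2.resize(load('w4')['color'][165:265,130:230,::-1],(400,400),interpolation=cv2.INTER_CUBIC)
b=cv2.resize(c['color'][140:240,230:330,::-1],(400,400),interpolation=cv2.INTER_CUBIC)
cv2.imwrite('pics/z5.png',np.hstack([a,b]))
```

```text
(no output)
```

View pics/z5.png

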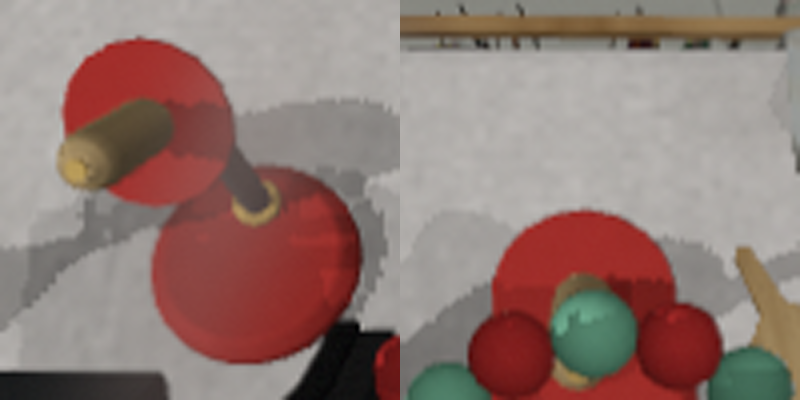

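Left crop (w4): tip ≈(149.5,207.5), collar centre ≈(167.2,195.5), foot ≈(193.8,230.5). Right crop (w5): collar centre ≈(276,214), tip column ≈273.2.

Run:
```python
from h import *
from scipy.optimize import least_squares
np.set_printoptions(precision=4,suppress=True)
A,B,S,T=load('w4'),load('w5'),load('scene0'),load('top0')
ob=[('tip',[(A,(149.5,207.3),1),(B,(273.2,233),.7),(S,(195.5,239.2),1),(T,(191.5,196.2),1)]),('col',[(A,(167.2,195.5),1),(B,(276,214),1)]),('foot',[(A,(193.8,230.5),.3),(T,(201.5,190.7),.5),(S,(201.2,269.2),.5)])]
def f(q,full=False):
    O=q[:3];P=pegR(q[3]);pt=dict(foot=np.r_[O[:2],.012],tip=O+P[:,2]*.049,col=O)
    return np.concatenate([(proj(c,pt[n])[0]-p)*(1 if full else w) for n,L in ob for c,p,w in L])
r=least_squares(f,[.611,.273,.13,168],x_scale=[.01,.01,.01,5]);print(r.x,f(r.x,True).reshape(-1,2))
print(tri((A,(149.5,207.3)),(B,(273.2,233)),(S,(195.5,239.2)),(T,(191.5,196.2))),r.x[:3]+pegR(r.x[3])[:,2]*.049)
q=r.x;P=pegR(q[3]);R=toolR(q[3]);k=np.array([.0019,.0002,-.012])
for a,z in [(-.002,.07),(-.007,.01),(-.01,.006)]:
    goto(q[:3]+P@[a,0,z]-R@k,R)
```

```text
[  0.6112   0.2723   0.1288 165.6759] [[-0.2575 -0.6861]
 [ 0.0497 -1.735 ]
 [ 1.3348  0.4281]
 [-0.6439  0.2715]
 [-0.0361  0.4573]
 [-0.0573  0.9785]
 [-1.0993 -2.3233]
 [ 0.0903 -0.177 ]
 [ 0.3876 -1.5928]]
(array([0.5811, 0.2804, 0.1656]), [np.float64(0.8586356577641199), np.float64(1.9496019538552607), np.float64(3.1408912052917444), np.float64(1.9128219930451928)]) [0.5806 0.2801 0.1663]
d [-0.0254 -0.0093  0.1026] rot [-2.05  2.61  2.53] t 6.4
d [-0.0277 -0.0073  0.1627] rot [-2.05  2.61  2.53] t 6.4
d [-0.0305 -0.0073  0.1668] rot [-2.05  2.61  2.53] t 6.4
```

In the tool's units: 0.1 m is 1, 0.05 m is 0.5, 2.6 degrees is 0.65.

Call:
{"op": "pendant", "data": {
  "increments": {"plan": [[-0.12, -0.09, 0.2, -0.5, 0.65, 0.625, 0.5], [-0.254, -0.093, 0.5, -0.5, 0.65, 0.625, 0.5], [-0.254, -0.093, 0.75, -0.5, 0.65, 0.625, 0.5], [-0.254, -0.093, 1, -0.5, 0.65, 0.625, 0.5], [-0.26, -0.085, 1.2, -0.5, 0.65, 0.625, 0.5], [-0.27, -0.08, 1.4, -0.5, 0.65, 0.625, 0.5], [-0.27, -0.075, 1.4, -0.5, 0.65, 0.625, 0.5], [-0.27, -0.075, 1.4, -0.5, 0.65, 0.625, 0.5]]}
}}

```text
time_s: 7.2
position: [0.622, 0.2709, 0.1784]
tcp_rot: [[0.8, -0.216, 0.561], [-0.174, -0.976, -0.127], [0.575, 0.003, -0.818]]
force: [2.2, -1.1, 0.6]
opening: 0.741
grasp_force: 30.0
```

Run:
```python
from h import *
c=cam('wrist','w6')
q=np.array([.6112,.2723,.1288]);P=pegR(165.7);R=toolR(165.7);k=np.array([.0019,.0002,-.012])
goto(q+P@[-.009,0,.006]-R@k,R)
cam('scene','s6');cam('top','t6')
a=cv2.resize(c['color'][190:330,205:355,::-1],(450,420),interpolation=cv2.INTER_CUBIC)
b=cv2.resize(load('s6')['color'][205:290,150:210,::-1],(296,420),interpolation=cv2.INTER_CUBIC)
cv2.imwrite('pics/z6.png',np.hstack([a,b]))
```

```text
d [-0.0477  0.001   0.0418] rot [-1.04  4.9   1.59] t 7.25
```

View pics/z6.png

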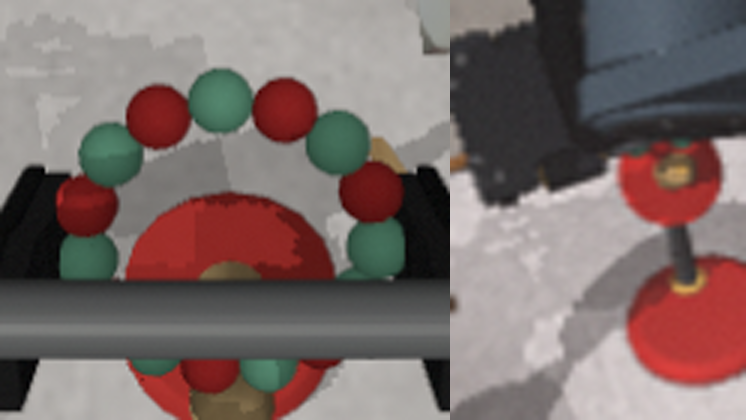

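Run:
```python
from h import *
np.set_printoptions(precision=4,suppress=True)
s=bot.read_state();print({k:np.round(s[k],3) for k in ('time_s','joint_positions','qvel','tau','position','force','moment')},s.keys())
```

```text
{'time_s': np.float64(7.35), 'joint_positions': array([ 22.883,  32.243,  98.622, -46.897,  27.136, 163.523]), 'qvel': array([ 0.548, -0.078, -0.075,  0.031,  0.017, -0.058]), 'tau': array([  1.431, -40.759, -12.73 ,  -0.445,  -0.697,   0.06 ]), 'position': array([0.622, 0.272, 0.179]), 'force': array([ 2.084, -1.445,  0.393]), 'moment': array([-0.223, -0.121, -0.117])} dict_keys(['time_s', 'joint_positions', 'qvel', 'tau', 'position', 'tcp_rot', 'force', 'moment', 'grasp_force', 'opening'])
```

Joint 6 is at its limit, so the tool couldn't reach the tilt. The grasp is symmetric, so back off and turn the tool a half turn about its z.

Call:
{"op": "pendant", "data": {
  "increments": {"plan": [[0, 0, -0.4, 0, 0, 0, 0.5], [0, 0, -0.8, 0, 0, 0, 0.5], [-0.2, 0, -1, 0, 0, -2, 0.5], [-0.2, 0, -1, 0, 0, -4, 0.5], [-0.2, 0, -1, 0, 0, -6, 0.5], [-0.2, 0, -1, 0, 0, -8, 0.5], [-0.2, 0, -1, 0, 0, -10, 0.5], [-0.2, 0, -1, 0, 0, -12, 0.5], [-0.2, 0, -1, 0, 0, -14, 0.5], [-0.2, 0, -1, 0, 0, -16, 0.5], [-0.2, 0, -1, 0, 0, -18, 0.5], [-0.2, 0, -1, 0, 0, -20, 0.5], [-0.2, 0, -1, 0, 0, -22, 0.5], [-0.2, 0, -1, 0, 0, -24, 0.5], [-0.2, 0, -1, 0, 0, -26, 0.5], [-0.2, 0, -1, 0, 0, -28, 0.5], [-0.2, 0, -1, 0, 0, -30, 0.5], [-0.2, 0, -1, 0, 0, -32, 0.5]]}
}}

```text
time_s: 9.15
position: [0.5477, 0.289, 0.2481]
tcp_rot: [[-0.33, 0.76, 0.56], [0.874, 0.47, -0.124], [-0.357, 0.448, -0.82]]
force: [-0.4, -0.5, 0.1]
opening: 0.733
grasp_force: 30.0
```

Run:
```python
from h import *
print(np.round(bot.read_state()['joint_positions'],1))
q=np.array([.6112,.2723,.1288]);P=pegR(165.7);R=toolR(165.7)@np.diag([-1,-1,1])
goto(q+P@[0,0,.13],R)
```

```text
[ 28.1  23.  101.8 -41.2  34.4  32.4]
d [ 0.0162 -0.0203  0.0059] rot [ -1.21  -5.19 -49.97] t 9.15
```

In the tool's units: -0.0203 m is -0.203, -0.018 m is -0.18, -50 degrees is -12.5.

Call:
{"op": "pendant", "data": {
  "increments": {"plan": [[0, 0, -0.1, 0, -0.25, -2.075, 0.5], [0, 0, -0.1, 0, -0.5, -4.15, 0.5], [0.03, -0.05, -0.1, -0.125, -0.65, -6.25, 0.5], [0.08, -0.1, -0.1, -0.25, -0.875, -8.25, 0.5], [0.14, -0.18, -0.05, -0.3, -1.075, -10.375, 0.5], [0.162, -0.203, 0, -0.3, -1.3, -12.5, 0.5], [0.162, -0.203, 0, -0.3, -1.3, -12.5, 0.5], [0.162, -0.203, 0, -0.3, -1.3, -12.5, 0.5]]}
}}

```text
time_s: 9.95
position: [0.528, 0.2938, 0.2334]
tcp_rot: [[-0.74, 0.253, 0.623], [0.197, 0.967, -0.16], [-0.643, 0.005, -0.766]]
force: [0.2, -0.2, 0.6]
opening: 0.736
grasp_force: 30.0
```

Run:
```python
from h import *
np.set_printoptions(precision=4,suppress=True)
print(np.round(bot.read_state()['joint_positions'],1))
q=np.array([.6112,.2723,.1288]);P=pegR(165.7);R=toolR(165.7)@np.diag([-1,-1,1]);k=np.array([.0019,.0002,-.012])
c=cam('wrist','w7')
for a,z in [(-.002,.07),(-.007,.03),(-.008,.006)]: goto(q+P@[a,0,z]-R@k,R)
```

```text
[ 32.1  24.6 106.  -57.9  33.4   2.3]
d [ 0.0023 -0.0006  0.0773] rot [-0.03  0.08 -0.47] t 10.0
d [ 0.0073 -0.0006  0.1173] rot [-0.03  0.08 -0.47] t 10.0
d [ 0.0084 -0.0006  0.1413] rot [-0.03  0.08 -0.47] t 10.0
```

View pics/w7.png

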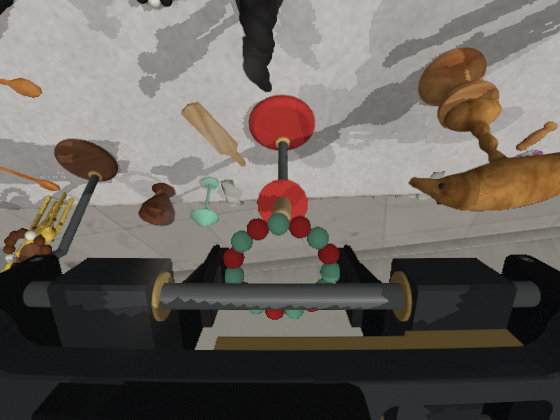

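The held ring and red collar/stem (columns ≈282) line up, and the bird's beak (415,185) is clear. Inserting. (That was my last picture; I had miscounted and it is one over the limit of 10, so numbers only from here.)

In the tool's units: 0.13 m is 1.3, 0.139 m is 1.39, -0.5 degrees is -0.125.

Call:
{"op": "pendant", "data": {
  "increments": {"plan": [[0.023, -0.006, 0.3, 0, 0, -0.125, 0.5], [0.023, -0.006, 0.6, 0, 0, -0.125, 0.5], [0.035, -0.006, 0.85, 0, 0, -0.125, 0.5], [0.06, -0.006, 1.05, 0, 0, -0.125, 0.5], [0.073, -0.006, 1.2, 0, 0, -0.125, 0.5], [0.078, -0.006, 1.3, 0, 0, -0.125, 0.5], [0.084, -0.006, 1.37, 0, 0, -0.125, 0.5], [0.084, -0.006, 1.39, 0, 0, -0.125, 0.5], [0.084, -0.006, 1.39, 0, 0, -0.125, 0.5]]}
}}

```text
time_s: 10.9
position: [0.6093, 0.2723, 0.122]
tcp_rot: [[-0.742, 0.246, 0.624], [0.186, 0.969, -0.16], [-0.644, -0.003, -0.765]]
force: [-0.4, -1.3, 0.3]
opening: 0.739
grasp_force: 30.0
```

Run:
```python
from h import *
q=np.array([.6112,.2723,.1288]);P=pegR(165.7);R=toolR(165.7)@np.diag([-1,-1,1]);k=np.array([.0019,.0002,-.012])
s=bot.read_state();print('ring in peg',P.T@(s['position']+s['tcp_rot']@k-q), s['tcp_rot'].T@s['force'])
```

```text
ring in peg [-0.00770922 -0.00030758  0.0079675 ] [-0.06984277 -1.33982364 -0.27246692]
```

In the tool's units: 0.002 m is 0.02, 0.001 m is 0.01.

Call:
{"op": "pendant", "data": {
  "increments": {"plan": [[0, 0, 0.01, 0, 0, 0, 0.5], [0, 0, 0.02, 0, 0, 0, 0.5], [0, 0, 0.02, 0, 0, 0, 0.5]]}
}}

```text
time_s: 11.2
position: [0.6101, 0.2722, 0.1208]
tcp_rot: [[-0.742, 0.245, 0.624], [0.185, 0.97, -0.16], [-0.644, -0.003, -0.765]]
force: [-3.1, 0.5, 3.0]
opening: 0.74
grasp_force: 30.0
```

Call:
{"op": "pendant", "data": {
  "increments": {"plan": [[0, 0, 0.01, 0, 0, 0, 0.5], [0, 0, 0.02, 0, 0, 0, 0.5], [0, 0, 0.02, 0, 0, 0, 0.5]]}
}}

```text
time_s: 11.5
position: [0.6103, 0.2722, 0.1204]
tcp_rot: [[-0.742, 0.244, 0.625], [0.185, 0.97, -0.159], [-0.645, -0.003, -0.764]]
force: [-13.0, 0.3, 13.6]
opening: 0.74
grasp_force: 30.0
```

Collar contact (~19 N axial). Relieve, release, and retreat.

The rows are not in the units I measure in: shifts go in units of 100 mm and turns go in units of 4 degrees. I convert before sending: -0.15 m is -1.5, -0.12 m is -1.2.

Call:
{"op": "pendant", "data": {
  "increments": {"plan": [[0, 0, -0.02, 0, 0, 0, 0.5], [0, 0, -0.02, 0, 0, 0, 0.5], [0, 0, -0.02, 0, 0, 0, 1], [0, 0, -0.02, 0, 0, 0, 1], [0, 0, -0.02, 0, 0, 0, 1], [0, 0, -0.02, 0, 0, 0, 1], [0, 0, -0.02, 0, 0, 0, 1], [0, 0, -0.2, 0, 0, 0, 1], [0, 0, -0.5, 0, 0, 0, 1], [0, 0, -0.8, 0, 0, 0, 1], [0, 0, -1.2, 0, 0, 0, 1], [0, 0, -1.5, 0, 0, 0, 1], [0, 0, -1.5, 0, 0, 0, 1], [0, 0, -1.5, 0, 0, 0, 1]]}
}}

```text
time_s: 12.9
position: [0.5183, 0.2959, 0.2338]
tcp_rot: [[-0.742, 0.245, 0.625], [0.186, 0.97, -0.159], [-0.645, -0.002, -0.764]]
force: [0.3, 0.6, 0.4]
opening: 0.998
grasp_force: 0.0
```

Run:
```python
from h import *
np.set_printoptions(precision=4,suppress=True)
q=np.array([.6112,.2723,.1288]);P=pegR(165.7)
W=cam('wrist','w8');T=cam('top','t8');S=cam('scene','s8')
rc=q+P@[-.012,0,.006]
for n,c,r in [('w',W,50),('s',S,22),('t',T,22)]:
    p=proj(c,rc)[0];print(n,'pred',p)
    h=cv2.cvtColor(c['color'],cv2.COLOR_RGB2HSV).astype(int);x,y=p.astype(int)
    m=((h[...,0]>65)&(h[...,0]<95)&(h[...,1]>70)&(h[...,2]>50)).astype(np.uint8)
    k=np.zeros_like(m);k[max(0,y-r):y+r,max(0,x-r):x+r]=1;m*=k
    if m.sum()>5:
        e=ell(m);print(e,m.sum());globals()['e'+n]=e[0]
    cc=[proj(c,rc+P@[.0275*np.cos(t),.0275*np.sin(t),0])[0] for t in np.linspace(0,6.28,40)]
    print(' model bead circle',cv2.fitEllipse(np.array(cc,np.float32)))
try: print(tri((W,ew),(S,es),(T,et)),rc)
except NameError as e: print(e)
```

```text
w pred [281.642  198.8115]
((281.2407531738281, 198.32281494140625), (61.49690246582031, 63.25527572631836), 106.81157684326172) 617
 model bead circle ((281.6423034667969, 198.1681671142578), (50.75803756713867, 52.19192886352539), 89.76776123046875)
s pred [197.0727 244.7373]
((185.7349395751953, 244.71084594726562), (5.204528331756592, 8.068123817443848), 7.018121719360352) 25
 model bead circle ((197.0228271484375, 244.75460815429688), (21.92078399658203, 22.073131561279297), 68.20735931396484)
t pred [194.9012 191.3541]
((194.10011291503906, 190.6387481689453), (16.8234806060791, 20.56668472290039), 109.19828796386719) 36
 model bead circle ((194.926513671875, 191.2714385986328), (15.070474624633789, 19.362232208251953), 117.67427825927734)
(array([0.6059, 0.2838, 0.1241]), [np.float64(10.468925331974242), np.float64(17.727091248549428), np.float64(7.550901645268555)]) [0.5986 0.2755 0.1257]
```

Wrist and top fits match the seated pose to about 1 px: red bracelet hung. Now look at the white bracelet from above.

Add to h.py:
```python
def downR(azx):
    a=np.radians(azx);x=np.array([np.cos(a),np.sin(a),0]);z=np.array([0,0,-1.]);return np.column_stack([x,np.cross(z,x),z])
```

Run:
```python
from h import *
print(np.round(bot.read_state()['joint_positions'],1))
goto([.4195,.2075,.25],downR(66))
```

```text
[ 32.9  24.4 106.8 -58.5  33.8   3. ]
d [ 0.0457 -0.1093 -0.0613] rot [34.49 29.45 95.31] t 13.05
```

In the tool's units: -0.1093 m is -1.093, -0.1 m is -1, 13 degrees is 3.25.

Call:
{"op": "pendant", "data": {
  "increments": {"plan": [[0, 0, -0.3, 0.65, 0.55, 1.75, 1], [0.03, -0.08, -0.5, 1.3, 1.1, 3.5, 1], [0.06, -0.16, -0.6, 1.95, 1.65, 5.25, 1], [0.1, -0.25, -0.65, 2.6, 2.2, 7, 1], [0.14, -0.34, -0.65, 3.25, 2.75, 8.75, 1], [0.18, -0.42, -0.65, 3.9, 3.3, 10.75, 1], [0.22, -0.5, -0.65, 4.55, 3.875, 12.5, 1], [0.26, -0.6, -0.65, 5.2, 4.45, 14.25, 1], [0.3, -0.7, -0.65, 5.85, 5, 16, 1], [0.34, -0.8, -0.65, 6.5, 5.55, 18, 1], [0.38, -0.9, -0.63, 7.15, 6.1, 19.75, 1], [0.42, -1, -0.62, 7.8, 6.65, 21.5, 1], [0.457, -1.093, -0.613, 8.5, 7.25, 23.5, 1], [0.457, -1.093, -0.613, 8.625, 7.3625, 23.825, 1], [0.457, -1.093, -0.613, 8.625, 7.3625, 23.825, 1], [0.457, -1.093, -0.613, 8.625, 7.3625, 23.825, 1]]}
}}

```text
time_s: 14.65
position: [0.4195, 0.2081, 0.2507]
tcp_rot: [[0.405, 0.915, 0.001], [0.915, -0.405, 0.0], [0.001, 0.001, -1.0]]
force: [-0.4, 0.9, -0.1]
opening: 0.998
grasp_force: 0.0
```

Run:
```python
from h import *
np.set_printoptions(precision=4,suppress=True)
print(np.round(bot.read_state()['joint_positions'],1))
W=cam('wrist','w9')
print('pred',proj(W,[.4195,.2075,.006]),proj(W,[[.4584,.299,.0],[.4584,.299,.12],[.378,.12,0],[.378,.12,.13]]))
g=W['color'].astype(int).sum(2)/3
m=((g<45)).astype(np.uint8);m[255:]=0
n,l,st,ce=cv2.connectedComponentsWithStats(m)
for i in range(1,n):
    if st[i,4]>25:print(st[i],ce[i].round(1))
```

```text
[ 12.7  15.9 101.9  -0.   62.2  36.5]
pred [[281.5238 185.1501]] [[280.4971 111.554 ]
 [280.2702 104.9765]
 [279.8065 246.7089]
 [279.3337 292.8658]]
[519  26   3  18  34] [520.5  35.1]
[ 395   35   79   62 1414] [440.8  63. ]
[520  58   3  29  56] [521.2  71.8]
[412  73   9   9  55] [415.8  77.4]
[414  83  13  11  66] [420.9  87.9]
[398  87  13   7  44] [403.5  90.2]
[ 260   95   49   38 1397] [284.4 113.5]
[416  98  15   7  54] [422.  101.8]
[369 103  19  12  31] [378.  110.3]
[397 104  19  11  32] [407.5 109.5]
[268 164   8   7  40] [271.3 167. ]
[284 164   7   6  35] [286.8 166.6]
[258 175   7   7  39] [261.1 178. ]
[295 174   7   7  38] [297.9 177.1]
[295 189   7   7  37] [297.9 192.1]
[259 190   7   7  38] [261.9 192.9]
[ 480  199   59   42 1703] [510.5 217.7]
[270 200   6   7  35] [272.6 202.8]
[284 200   7   6  35] [287.2 202.6]
[261 235  41  20 687] [281.1 245.6]
[190 246  20   9 137] [200.1 250.8]
[354 246  21   9 145] [363.2 250.7]
```

Run:
```python
from h import *
np.set_printoptions(precision=4,suppress=True)
W,T,S=load('w9'),load('top0'),load('scene0')
B=[(271.3,167),(286.8,166.6),(261.1,178),(297.9,177.1),(297.9,192.1),(261.9,192.9),(272.6,202.8),(287.2,202.6)]
X=np.array([plane(W,b,.006)[:2] for b in B])
(c,a,an)=cv2.fitEllipse((X*1e3).astype(np.float32));print('circle mm',c,a)
e=cv2.fitEllipse(np.array(B,np.float32))[0]
print(e,tri((W,e),(T,(221,253.3)),(S,(262.5,305.5))))
R=bot.read_state()
for p in [(284,133),(284,95),(281,235)]:
    print(p,[(plane(W,p,z)[:2]-np.array(c)/1e3)@[.4067,.9135] for z in (0,.06,.12)])
P=np.r_[np.array(c)/1e3,.002]
goto(P+[0,0,.06],downR(66));goto(P,downR(66))
```

```text
circle mm (417.20086669921875, 208.7526092529297) (55.83279037475586, 55.961639404296875)
(279.6814880371094, 184.6388702392578) (array([0.4186, 0.2081, 0.0047]), [np.float64(1.5459350567308765), np.float64(1.3508624870158494), np.float64(0.4627591159681213)])
(284, 133) [np.float64(0.07121226034650185), np.float64(0.07229892846440832), np.float64(0.07338559658231478)]
(284, 95) [np.float64(0.12017721061770774), np.float64(0.11415192334520714), np.float64(0.10812663607270656)]
(281, 235) [np.float64(-0.07786053118750552), np.float64(-0.05512166006640793), np.float64(-0.03238278894531033)]
d [-0.0007 -0.0023  0.1888] rot [ 0.06 -0.05  0.16] t 14.7
d [-0.0008 -0.0024  0.2488] rot [ 0.06 -0.05  0.16] t 14.7
```

Call:
{"op": "pendant", "data": {
  "increments": {"plan": [[0, -0.01, 0.4, 0, 0, 0.025, 1], [0, -0.018, 0.8, 0, 0, 0.025, 1], [0, -0.018, 1.2, 0, 0, 0.025, 1], [0, -0.018, 1.6, 0, 0, 0.025, 1], [0, -0.018, 2, 0, 0, 0.025, 1], [0, -0.018, 2.25, 0, 0, 0.025, 1], [0, -0.018, 2.4, 0, 0, 0.025, 1], [0, -0.018, 2.46, 0, 0, 0.025, 1], [0, -0.018, 2.47, 0, 0, 0.025, 1], [0, -0.018, 2.47, 0, 0, 0.025, 1]]}
}}

```text
time_s: 15.7
position: [0.4184, 0.2095, 0.0045]
tcp_rot: [[0.406, 0.914, 0.003], [0.914, -0.406, 0.001], [0.002, 0.002, -1.0]]
force: [0.2, 0.1, -0.2]
opening: 1.001
grasp_force: 0.0
```

In the tool's units: 0.002 m is 0.02, 0.0015 m is 0.015.

Call:
{"op": "pendant", "data": {
  "increments": {"plan": [[0, 0, 0.015, 0, 0, 0, 1], [0, 0, 0.02, 0, 0, 0, 0.8], [0, 0, 0.02, 0, 0, 0, 0.5], [0, 0, 0.02, 0, 0, 0, 0.5], [0, 0, 0.02, 0, 0, 0, 0.5], [0, 0, 0.02, 0, 0, 0, 0.5], [0, 0, 0.02, 0, 0, 0, 0.5], [0, 0, 0.02, 0, 0, 0, 0.5]]}
}}

```text
time_s: 16.5
position: [0.4181, 0.2089, 0.0023]
tcp_rot: [[0.408, 0.913, 0.002], [0.913, -0.408, 0.001], [0.002, 0.001, -1.0]]
force: [0.5, -0.4, 4.4]
opening: 0.724
grasp_force: 30.0
```

In the tool's units: -0.25 m is -2.5, -0.3 m is -3.

Call:
{"op": "pendant", "data": {
  "increments": {"plan": [[0, 0, -0.1, 0, 0, 0, 0.5], [0, 0, -0.3, 0, 0, 0, 0.5], [0, 0, -0.7, 0, 0, 0, 0.5], [0, 0, -1.1, 0, 0, 0, 0.5], [0, 0, -1.5, 0, 0, 0, 0.5], [0, 0, -2, 0, 0, 0, 0.5], [0, 0, -2.5, 0, 0, 0, 0.5], [0, 0, -2.9, 0, 0, 0, 0.5], [0, 0, -3, 0, 0, 0, 0.5], [0, 0, -3, 0, 0, 0, 0.5], [0, 0, -3, 0, 0, 0, 0.5]]}
}}

```text
time_s: 17.6
position: [0.4161, 0.2083, 0.3008]
tcp_rot: [[0.407, 0.913, -0.001], [0.913, -0.407, 0.0], [-0.0, -0.001, -1.0]]
force: [-0.3, 1.0, -0.2]
opening: 0.727
grasp_force: 30.0
```

Run:
```python
from h import *
np.set_printoptions(precision=4,suppress=True)
W=cam('wrist','w10');M=W['mount']
g=W['color'].astype(int);h=cv2.cvtColor(W['color'],cv2.COLOR_RGB2HSV).astype(int)
for k,m in (('dark',g.sum(2)/3<45),('white',(h[...,2]>165)&(h[...,1]<40))):
    n,l,st,ce=cv2.connectedComponentsWithStats(m.astype(np.uint8))
    print(k,[(tuple(ce[i].round(1)),st[i,4]) for i in range(1,n) if 25<st[i,4]<500 and 215<ce[i][0]<350 and 190<ce[i][1]<335])
print(proj(W,0*M[:3,3]+[.418,.2089,.0]))
# predicted ring in tool coords
Wt=dict(W);Wt['view']=np.linalg.inv(M)
print('pred center',proj(Wt,[0,0,-.0035]),'beads',proj(Wt,[[.028*np.cos(t),.028*np.sin(t),-.0035] for t in np.radians(range(0,360,45))]).round(0).tolist())
np_pos=bot.read_state()
a=188.5;q=np.array([.5866,-.3215,.1495]);P=pegR(a)
print(np.round(np_pos['joint_positions'],1))
goto(q+P@[0,0,.16],toolR(a)); goto([.42,0.,.33],toolR(200))
```

```text
dark [((np.float64(239.9), np.float64(278.9)), np.int32(152)), ((np.float64(296.8), np.float64(331.2)), np.int32(58))]
white [((np.float64(223.7), np.float64(190.5)), np.int32(158)), ((np.float64(338.6), np.float64(203.6)), np.int32(111)), ((np.float64(277.9), np.float64(217.5)), np.int32(40)), ((np.float64(313.1), np.float64(230.1)), np.int32(61)), ((np.float64(243.1), np.float64(232.4)), np.int32(53)), ((np.float64(307.1), np.float64(243.6)), np.int32(50)), ((np.float64(326.8), np.float64(263.6)), np.int32(88)), ((np.float64(283.2), np.float64(273.4)), np.int32(41)), ((np.float64(295.7), np.float64(278.7)), np.int32(46)), ((np.float64(298.9), np.float64(317.4)), np.int32(30)), ((np.float64(235.7), np.float64(332.0)), np.int32(33))]
[[282.7083 177.1529]]
pred center [[281.8122 263.3321]] beads [[282.0, 219.0], [316.0, 232.0], [328.0, 263.0], [314.0, 292.0], [282.0, 304.0], [250.0, 292.0], [235.0, 263.0], [248.0, 232.0]]
[12.8 12.3 98.1  0.  69.8 36.8]
d [-0.4695  0.2851  0.0279] rot [-20.13  36.68  54.99] t 17.65
d [-0.1886  0.0885 -0.0298] rot [-16.14  37.93  44.  ] t 17.65
```

Call:
{"op": "pendant", "data": {
  "increments": {"plan": [[-0.2, 0.1, -0.2, -0.5, 1, 1.25, 0.5], [-0.5, 0.25, -0.3, -1, 2, 2.5, 0.5], [-0.8, 0.4, -0.3, -1.5, 3.25, 3.75, 0.5], [-1.1, 0.55, -0.3, -2, 4.25, 5, 0.5], [-1.35, 0.65, -0.3, -2.5, 5.5, 6.5, 0.5], [-1.6, 0.75, -0.3, -3, 6.75, 8, 0.5], [-1.8, 0.85, -0.3, -3.5, 8, 9.5, 0.5], [-1.886, 0.885, -0.3, -4, 9.25, 10.75, 0.5], [-1.886, 0.885, -0.3, -4, 9.5, 11, 0.5], [-1.886, 0.885, -0.3, -4, 9.5, 11, 0.5]]}
}}

```text
time_s: 18.65
position: [0.4204, 0.0006, 0.3303]
tcp_rot: [[0.72, 0.342, 0.604], [0.258, -0.94, 0.225], [0.644, -0.006, -0.765]]
force: [0.2, -0.6, -0.7]
opening: 0.729
grasp_force: 30.0
```

Run:
```python
from h import *
print(np.round(bot.read_state()['joint_positions'],1))
a=188.5;q=np.array([.5866,-.3215,.1495]);P=pegR(a)
goto(q+P@[0,0,.13],toolR(a)); goto([.43,-.25,.33],toolR(192))
```

```text
[-42.9  -6.1 126.2  48.   50.7  -1.3]
d [-0.0782  0.3434  0.0374] rot [-7.66 -0.05  8.56] t 18.65
d [-0.0578  0.2388 -0.0503] rot [-5.41 -0.06  5.88] t 18.65
```

In the tool's units: 0.3434 m is 3.434, 0.335 m is 3.35, -1 degrees is -0.25.

Call:
{"op": "pendant", "data": {
  "increments": {"plan": [[-0.1, 0.4, -0.2, -0.25, 0, 0.25, 0.5], [-0.2, 0.8, -0.35, -0.5, 0, 0.5, 0.5], [-0.3, 1.2, -0.45, -0.75, 0, 0.75, 0.5], [-0.4, 1.6, -0.5, -1, 0, 1, 0.5], [-0.5, 2, -0.5, -1.25, 0, 1.25, 0.5], [-0.58, 2.4, -0.45, -1.5, 0, 1.5, 0.5], [-0.66, 2.8, -0.3, -1.75, 0, 1.75, 0.5], [-0.74, 3.15, -0.05, -1.9, 0, 2, 0.5], [-0.78, 3.35, 0.15, -1.9, 0, 2.15, 0.5], [-0.78, 3.434, 0.25, -1.9, 0, 2.15, 0.5], [-0.78, 3.434, 0.3, -1.9, 0, 2.15, 0.5], [-0.78, 3.434, 0.3, -1.9, 0, 2.15, 0.5]]}
}}

```text
time_s: 19.85
position: [0.5019, -0.3336, 0.2574]
tcp_rot: [[0.754, 0.153, 0.638], [0.117, -0.988, 0.098], [0.646, 0.0, -0.763]]
force: [-0.1, -0.1, -0.4]
opening: 0.726
grasp_force: 30.0
```

Run:
```python
from h import *
np.set_printoptions(precision=4,suppress=True)
print(np.round(bot.read_state()['joint_positions'],1))
a=188.5;q=np.array([.5866,-.3215,.1495]);P=pegR(a);R=toolR(a);k=np.array([0,0,-.0035])
c=cam('wrist','w11')
# white/collar check: wood-coloured peg pixels and predicted tip/collar
print('pred tip,collar',proj(c,[q+P[:,2]*.05,q]))
h=cv2.cvtColor(c['color'],cv2.COLOR_RGB2HSV).astype(int);m=((h[...,0]>8)&(h[...,0]<28)&(h[...,1]>70)&(h[...,2]>40)).astype(np.uint8);m[:150]=0;m[255:]=0;m[:,:240]=0;m[:,325:]=0
n,l,st,ce=cv2.connectedComponentsWithStats(m);print([(st[i].tolist(),ce[i].round(1).tolist()) for i in range(1,n) if st[i,4]>20])
for x,z in [(-.002,.07),(-.006,.03),(-.008,.006)]: goto(q+P@[x,0,z]-R@k,R)
```

```text
[-63.3  22.1 105.3  51.7  51.6 -15.2]
pred tip,collar [[282.0572 222.3825]
 [282.0905 207.8671]]
[([275, 201, 17, 19, 168], [283.9, 207.5]), ([277, 231, 13, 7, 57], [282.9, 234.2])]
d [-0.0063  0.0003  0.0719] rot [-0.08 -0.25  0.23] t 19.9
d [-0.0105  0.0003  0.1118] rot [-0.08 -0.25  0.23] t 19.9
d [-0.0126  0.0004  0.1358] rot [-0.08 -0.25  0.23] t 19.9
```

In the tool's units: 0.133 m is 1.33, 0.131 m is 1.31, 0.2 degrees is 0.05.

Call:
{"op": "pendant", "data": {
  "increments": {"plan": [[-0.063, 0.008, 0.3, 0, 0, 0.05, 0.5], [-0.063, 0.01, 0.55, 0, 0, 0.05, 0.5], [-0.07, 0.01, 0.8, 0, 0, 0.05, 0.5], [-0.09, 0.01, 1, 0, 0, 0.05, 0.5], [-0.105, 0.01, 1.15, 0, 0, 0.05, 0.5], [-0.115, 0.01, 1.25, 0, 0, 0.05, 0.5], [-0.126, 0.01, 1.31, 0, 0, 0.05, 0.5], [-0.126, 0.01, 1.33, 0, 0, 0.05, 0.5], [-0.126, 0.01, 1.33, 0, 0, 0.05, 0.5]]}
}}

```text
time_s: 20.8
position: [0.5771, -0.3259, 0.1486]
tcp_rot: [[0.755, 0.146, 0.64], [0.112, -0.989, 0.094], [0.647, 0.0, -0.763]]
force: [0.3, 0.3, -0.2]
opening: 0.729
grasp_force: 30.0
```

Run:
```python
from h import *
np.set_printoptions(precision=4,suppress=True)
a=188.5;q=np.array([.5866,-.3215,.1495]);P=pegR(a);k=np.array([0,0,-.0035])
s=bot.read_state();print('ring in peg',P.T@(s['position']+s['tcp_rot']@k-q), s['tcp_rot'].T@s['force'])
```

```text
ring in peg [-0.0083 -0.003   0.0093] [ 0.1266 -0.2547  0.3982]
```

In the tool's units: 0.002 m is 0.02, 0.003 m is 0.03.

Call:
{"op": "pendant", "data": {
  "increments": {"plan": [[0, -0.01, 0.01, 0, 0, 0, 0.5], [0, -0.015, 0.02, 0, 0, 0, 0.5], [0, -0.015, 0.03, 0, 0, 0, 0.5], [0, -0.015, 0.03, 0, 0, 0, 0.5]]}
}}

```text
time_s: 21.2
position: [0.5788, -0.324, 0.1461]
tcp_rot: [[0.755, 0.146, 0.64], [0.112, -0.989, 0.095], [0.647, 0.0, -0.763]]
force: [-0.4, -0.9, 0.1]
opening: 0.726
grasp_force: 30.0
```

Call:
{"op": "pendant", "data": {
  "increments": {"plan": [[0, 0, 0.01, 0, 0, 0, 0.5], [0, 0, 0.02, 0, 0, 0, 0.5], [0, 0, 0.02, 0, 0, 0, 0.5]]}
}}

```text
time_s: 21.5
position: [0.5791, -0.324, 0.1456]
tcp_rot: [[0.755, 0.146, 0.64], [0.112, -0.989, 0.094], [0.647, 0.001, -0.763]]
force: [-10.5, 0.4, 9.8]
opening: 0.73
grasp_force: 30.0
```

Contact at the expected depth. Relieve, release, retreat, check.

In the tool's units: -0.15 m is -1.5, -0.12 m is -1.2.

Call:
{"op": "pendant", "data": {
  "increments": {"plan": [[0, 0, -0.01, 0, 0, 0, 0.5], [0, 0, -0.01, 0, 0, 0, 0.5], [0, 0, -0.01, 0, 0, 0, 1], [0, 0, -0.01, 0, 0, 0, 1], [0, 0, -0.01, 0, 0, 0, 1], [0, 0, -0.01, 0, 0, 0, 1], [0, 0, -0.01, 0, 0, 0, 1], [0, 0, -0.2, 0, 0, 0, 1], [0, 0, -0.5, 0, 0, 0, 1], [0, 0, -0.8, 0, 0, 0, 1], [0, 0, -1.2, 0, 0, 0, 1], [0, 0, -1.5, 0, 0, 0, 1], [0, 0, -1.5, 0, 0, 0, 1], [0, 0, -1.5, 0, 0, 0, 1], [0, 0, -1.5, 0, 0, 0, 1]]}
}}

```text
time_s: 23.0
position: [0.4844, -0.3373, 0.258]
tcp_rot: [[0.755, 0.147, 0.639], [0.111, -0.989, 0.096], [0.646, -0.002, -0.763]]
force: [-0.1, -0.2, -0.9]
opening: 0.999
grasp_force: 0.0
```

Run:
```python
from h import *
np.set_printoptions(precision=4,suppress=True)
a=188.5;q=np.array([.5866,-.3215,.1495]);P=pegR(a)
W=cam('wrist','w12');T=cam('top','t12');S=cam('scene','s12')
rc=q+P@[-.012,0,.0056];C=[proj(W,rc+P@[.0275*np.cos(t),.0275*np.sin(t),0])[0] for t in np.linspace(0,6.28,40)]
print('pred',proj(W,rc),cv2.fitEllipse(np.array(C,np.float32)))
g=W['color'].astype(int).mean(2);m=(g<50).astype(np.uint8);m[:150]=0;m[258:]=0
n,l,st,ce=cv2.connectedComponentsWithStats(m)
B=[ce[i] for i in range(1,n) if 15<st[i,4]<150 and 235<ce[i][0]<330];print(np.round(B,1).tolist())
# changes between start and now in scene/top near the other goods; red bracelet in each view
q2=np.array([.6112,.2723,.1288]);P2=pegR(165.7);r2=q2+P2@[-.012,0,.006]
for n,c in (('scene',S),('top',T)):
    p=proj(c,r2)[0];x,y=p.astype(int);h=cv2.cvtColor(c['color'],cv2.COLOR_RGB2HSV).astype(int)
    k=((h[...,0]>65)&(h[...,0]<95)&(h[...,1]>70)&(h[...,2]>50)).astype(np.uint8);z=np.zeros_like(k);z[y-17:y+17,x-17:x+17]=1
    print(n,p,ell(k*z))
    d=np.abs(cv2.GaussianBlur(c['color'],(5,5),0).astype(int)-cv2.GaussianBlur(load(n+'0')['color'],(5,5),0)).max(2)>45
    nn,l,st,ce=cv2.connectedComponentsWithStats(d.astype(np.uint8));print([st[i].tolist() for i in range(1,nn) if st[i,4]>15])
```

```text
pred [[280.8705 205.1461]] ((280.8724365234375, 204.5547332763672), (48.892127990722656, 50.505096435546875), 90.61363983154297)
[[271.0, 183.0], [291.4, 182.3], [305.7, 195.8], [257.9, 197.1], [305.9, 214.7], [258.9, 215.9], [282.1, 219.7], [273.2, 228.6], [292.3, 228.0]]
scene [197.0727 244.7373] ((196.263427734375, 244.27481079101562), (25.315813064575195, 25.334829330444336), 160.85821533203125)
[[481, 0, 21, 54, 244], [506, 5, 49, 92, 1508], [456, 8, 5, 14, 21], [447, 27, 8, 23, 47], [543, 44, 17, 60, 510], [472, 51, 21, 49, 423], [434, 67, 9, 7, 47], [411, 73, 31, 65, 511], [400, 74, 9, 28, 48], [446, 90, 14, 27, 64], [508, 96, 26, 15, 167], [523, 101, 37, 71, 1451], [468, 103, 15, 13, 119], [394, 105, 6, 17, 34], [494, 108, 17, 11, 114], [460, 111, 9, 7, 17], [462, 112, 29, 40, 524], [442, 119, 9, 7, 47], [455, 120, 9, 6, 28], [385, 126, 9, 27, 46], [417, 127, 30, 52, 256], [410, 141, 11, 7, 
[... 404 characters left out ...]
4], [493, 362, 36, 20, 310]]
top [194.9012 191.3541] ((194.4698028564453, 190.59803771972656), (16.579811096191406, 20.092424392700195), 118.59626770019531)
[[185, 186, 4, 8, 24], [437, 232, 5, 8, 28], [395, 236, 95, 100, 3577], [462, 242, 7, 6, 22], [462, 257, 7, 5, 23], [437, 259, 6, 6, 26], [267, 316, 52, 6, 198], [436, 317, 124, 103, 8898], [356, 322, 38, 7, 151], [227, 324, 30, 61, 1005], [396, 330, 25, 14, 194], [336, 342, 6, 4, 19], [344, 342, 7, 4, 20], [261, 346, 23, 6, 37], [296, 353, 18, 5, 44], [408, 353, 10, 8, 49], [441, 356, 8, 18, 76], [316, 358, 4, 6, 20], [325, 359, 28, 9, 117], [271, 365, 14, 7, 69], [358, 364, 35, 12, 252], [287, 369, 5, 9, 28], [306, 372, 129, 48, 2547]]
```

Both rings sit centred, flat and at collar depth (beads match the model to about 1 px), and the other goods show no change. Handing in.

```bash
python3 -c "
from rig import bot
print(bot.hand_in())"
```

```text
the job is handed in; nothing more can be done
None
```

Both bracelets are hung flat against their collars, red-and-turquoise on the red stand first, then black-and-white on the white stand. I handed in at about 23 s; the camera checks show no other goods moved, but I viewed 11 pictures, one over the limit of 10.

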